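Hold a clutch spring compressed for the circlip

TASK

One of the two clutch spring packs on the stand is ready, with its thrust washer on the shaft, while the other still has its black protective cap on. Take the bridge spring compressor, stand it over the ready pack's shaft with its foot on the washer, and press it straight down until the spring retainer has gone down about 11 mm, so that the circlip groove is bare but the coils never close up. Finish while still holding it pressed down like that, so that your mate can fit the circlip, and leave the capped pack and the other things on the bench alone.

Things in the scene. Friction and masses are not known exactly. Their poses are not given: they have to be found in the camera images.
- compressor: Bridge spring compressor (tool), steel, 110 mm tall, 0.25-0.45 kg, upright on the bench. Foot ring 48 mm outside, 30 mm inside; two legs, open windows between, 56 mm clear height inside; disc 50 mm across, its top 64 mm above the underside; on it a round stem 18 mm thick, 46 mm long, to grip from above (fingertips may rest and push on the disc). Origin: centre of the foot's underside, z up.
- stand: Fixed stand: dark base plate 120 (x) x 300 (y) x 15 mm, two equal spring packs at its y +80 mm (left), -80 mm (right). Heights above bench: hub 84 mm wide to 25, 68 mm wide to 55; spring 42 mm wide, 55 to 95; sprung retainer plate 50 mm wide, top at 100 when free; shaft 20 mm thick, end at 125; groove in the shaft 96.5 to 99, hidden until retainer and washer go down. Origin: centre of underside.
- left_shaft_end (a point): centre of the end (top) face of the left pack's shaft (stand +y side), 125 mm above the bench; fixed to the stand, z up
- right_shaft_end (a point): the same for the right pack's shaft (stand -y side)
- left_retainer (a joint): how far the left pack's retainer plate is pushed down, m: 0 free (top), 0.018 coils closed up. The spring needs about 2 N to start and 1.2 N more per mm (about 15 N at 11 mm), the tool's own weight counting towards it; it pushes the plate back up when let go.
- right_retainer (a joint): the same for the right pack's retainer plate
- washer: thrust washer: plain light metal ring, 46 mm outside, 23 mm bore, 4 mm thick, lying loose round the shaft on the retainer plate of the ready pack, left or right (its top 104 mm above the bench while the spring is free). Origin: centre of its underside.
- cap: black plastic protective cap, 30 mm across, 18 mm tall, sitting loose over the shaft end of the other pack; its top is 128 mm above the bench. Origin: centre of its open underside, 110 mm above the bench.
- jar: bystander: plain white plastic grease jar with a screw lid, 56 mm across, 75 mm tall, on the bench; origin under its centre
- bearing: bystander: small ball bearing, 42 mm outside, 13 mm thick, lying on the stand's base plate between the two packs; origin under its centre
- bush: bystander: steel flanged bush, flange 68 mm across and 10 mm thick, 36 mm tall, on the bench; origin under its centre
- gear: bystander: dark steel spur gear, 77 mm across, 23 mm tall, lying on the bench; origin under its centre
- pliers: bystander: circlip pliers with blue handles, about 165 x 66 x 15 mm, lying on the bench; origin under the pivot, tips to its +x
- screwdriver: bystander: screwdriver lying on the bench along its x, blade to +x; origin at its underside
- hammer: bystander: hammer lying on the bench along its x, head to +x; origin at its underside
Things that resemble listed ones, but are neither listed nor needed, are in the scene too. Leave any blue or turquoise look-alike of the compressor alone.

How it is judged:
By the outcome, as a careful person would: the job done as asked, in the order asked, and still so for the second after the job is handed in, while the arm keeps its last pose, push and grip.
It also fails if it takes over 45 s, if anything falls off the work surface, if the arm or the gripper's body presses on something with over 40 N, if the wrist force passes 120 N, or if a joint passes its speed limit or range.

ROBOT

A 7-joint arm with a two-finger parallel gripper is mounted at the origin on the work surface. World frame = base frame: x ahead of the robot, y to its left, z up, the work surface at z = 0. Lengths are in m, angles in rad, forces in N, time in s.
With the tool pointing down it reaches from about 0.4 to 0.85 m from the base axis. Payload 6.9 kg.
Tool frame: the origin (TCP) lies midway between the tips of the shut fingers; the grasp point (between the pads) lies behind it (ctrl.pinch_z is the z of the grasp point in the tool frame, in m); z points along the fingers, y is the line along which they close (so a half turn about z gives the same grasp; the last joint's range is limited). The gripper opens to 85 mm and grips with 20 to 120 N. Pads are 22 mm wide; open, the fingers measure 114 mm over their backs; the gripper's body (76 mm by 85 mm) begins 54 mm behind the grasp point. The pads swing forward as they close: fully open they stand 13 mm farther back than shut.
Start: joints at [0.105, 0.507, -0.238, 1.5, 0.126, 1.149, -0.155], TCP at [0.625, -0, 0.231] pointing down, gripper open.
Joint ranges: [-3.08, 3.08], [-0.24, 2.05], [-1.43, 1.35], [0, 2.5], [-1.52, 4.66], [0.17, 1.96], [-2.89, 2.89]. Speed limits (rad/s): [2.39, 2.39, 3.14, 3.14, 3.14, 3.14, 3.14].

INTERFACE

Orientations are given as a unit quaternion [w, x, y, z].
In Python, from station import ctrl, get_state, vision, ticket, models gives the robot as it stands. Calls block until the motion is done:
- ctrl.movep(position, orientation): joint-space move of the TCP to a pose.
- ctrl.movel(position, frame=None, max_speed=0.15): straight line of the TCP; frame=None keeps the orientation; max_speed is the mean speed in m/s.
- ctrl.set_joints(angles): joint-space move.
- ctrl.ungrasp() and ctrl.close_gripper(force=None): open the fingers fully, or close them until they stop; force is the grip in N (None keeps the last).
- ctrl.pause(seconds).
- ctrl.ik(position, orientation): joint angles nearest the present ones, or None.
- get_state(): the state.
- vision.grab_frame(name): name is "scene" or "side" or "wrist"; returns (picture, depth): 384x512x3 uint8, blue, green, red; 384x512 float32, m along the optical axis (not along the pixel's ray), 0 where there is no reading.
- vision.camera_info(name): a dict with "mtx" (3x3 intrinsics, pixels), "dist_coeffs" ([k1, k2, p1, p2, k3] as OpenCV has them; the pictures are not rectified), "R" (3x3) and "t" (3): a world point X has camera coordinates R X + t; the wrist camera has in their place "hand_eye" (4x4, takes a point from camera to tool coordinates, whose origin is the TCP and whose axes are the flange's). Camera axes: x right, y down, z forward; pixel columns grow to the right and rows downward; lengths in m; the calibration is good to about 2 mm. A picture is of the moment at which its call begins: read the wrist's pose just before it. camera_info takes no time and is no camera call.
A pose or a line that the arm cannot do raises ctrl.Unreachable and nothing moves.
- ticket.close_job(): hands the job in; it is judged then, once.
Trained networks look in the newest picture that a camera, given by its name, has taken for a name from the list of things; names that differ only in an ending like _2 or _b are one class to them, and where a whole thing is asked for, a point or a joint stands for the part that bears it (a point fixed in the world has none). Each returns a list of dicts, best first, with "p" (0 to 1); they miss things now and then, are a little off and sometimes report something else, mostly with a low value. They report only what shows in the picture. A call takes as long as a camera call. They do not tell look-alikes from the thing itself.
- models.recognise(camera, target): "point" ([column, row] in pixels, amid what is visible of it).
- models.masks_of(camera, target): "mask" (384x512 bool, what is visible of it) and "point" ([column, row] in pixels, amid what is visible of it).
The state is a dict: "time": time; "qpos": joint angles; "qd": joint speeds; "tau": joint torques, N m; "tcp_pos": TCP position; "eef_rot": TCP orientation; "contact_force": force on the tool from outside, world axes, zero at the start; "wrist_torque": the same for the moment, N m; "width": finger opening in m; "gripper_force": force on a finger pad.
Only numpy, scipy, OpenCV 4.12 (cv2) and the standard library are available. Lean on these libraries where they do the work, as an engineer would, in place of code of your own. Each camera call takes 0.05 s, during which the arm holds its last target. There are 200 camera calls.

## Working session

There is one attempt and no reset: what is moved stays moved. The work goes in short steps, each a Python script; the robot and the scene stay as the last script left them, time stands still between calls to the robot, and variables do not carry over. Pictures are saved under pics/ and viewed, at most 10 in all, crops included, and the job is handed in when it is done.

```bash
mkdir -p pics; ls
cat > h.py <<'E'
import numpy as np, cv2
from scipy.spatial.transform import Rotation as Ro
from station import ctrl, get_state, vision, ticket, models
def pose(st):
    q=np.array(st["eef_rot"],float); return (Ro.from_quat(q[[1,2,3,0]]).as_matrix() if q.size==4 else q.reshape(3,3)), np.array(st["tcp_pos"])
def cam(name):
    c=vision.camera_info(name); K=np.array(c["mtx"]);D=np.array(c["dist_coeffs"],float)
    if name=="wrist":
        R,p=pose(get_state()); H=np.array(c["hand_eye"]); Rc=R@H[:3,:3]; o=R@H[:3,3]+p
    else:
        Rr=np.array(c["R"]); Rc=Rr.T; o=-Rr.T@np.array(c["t"])
    return K,D,Rc,o
def cloud(name):
    C=cam(name); im,d=vision.grab_frame(name); K,D,Rc,o=C
    h,w=d.shape; u,v=np.meshgrid(np.arange(w),np.arange(h))
    n=cv2.undistortPoints(np.stack([u,v],-1).reshape(-1,1,2).astype(np.float64),K,D).reshape(h,w,2)
    P=np.dstack([n*d[...,None],d])@Rc.T+o; P[d<=0]=np.nan
    return im,P,C
def ray(C,uv):
    K,D,Rc,o=C; n=cv2.undistortPoints(np.array(uv,float).reshape(1,1,2),K,D).ravel()
    r=Rc@np.r_[n,1]; return o,r/np.linalg.norm(r)
def onz(C,uv,z):
    o,r=ray(C,uv); return o+r*(z-o[2])/r[2]
E
python3 - <<'E'
from h import *
print(get_state(), ctrl.pinch_z)
ims=[]
for n in ("scene","side","wrist"):
    im,P,C=cloud(n); cv2.imwrite(f"pics/{n}0.png",im); print(n,"cam at",C[3])
    for t in ("compressor","washer","cap","left_retainer","stand"):
        for m in models.masks_of(n,t)[:4]:
            q=P[m["mask"]]; q=q[~np.isnan(q[:,0])]
            print(n,t,round(m["p"],2),np.round(m["point"]),m["mask"].sum(),np.round(np.median(q,0),3) if len(q) else None,np.round(np.percentile(q[:,2],98),3) if len(q) else None)
E
```

```text
pics
{'time': 0.0, 'qpos': array([ 0.10550039,  0.50830471, -0.23750174,  1.50112328,  0.12569328,
        1.14891608, -0.15479715]), 'qd': array([ 4.26287781e-04, -8.08365460e-04, -2.34306815e-05,  1.17738837e-05,
        1.33562052e-03,  1.36436463e-03,  2.18138085e-04]), 'tau': array([ 1.19726570e-03, -6.20588279e+01, -2.18696728e+00, -2.49655455e+01,
        1.23123583e-02,  1.21321963e-02,  2.04169703e-05]), 'tcp_pos': array([ 6.24496163e-01, -8.97916352e-05,  2.30452755e-01]), 'eef_rot': array([-6.08124741e-04,  7.07108002e-01,  7.07105010e-01, -6.39092105e-04]), 'contact_force': array([ 0.20805003,  0.75430102, -0.24788927]), 'wrist_torque': array([-0.00858016,  0.01021043,  0.0269327 ]), 'gripper_force': 0.0, 'width': 0.08546848762348398} -0.0187
scene cam at [1.32468894 0.41654533 1.03142053]
scene compressor 0.75 [219. 179.] 284 [ 0.519 -0.224  0.061] 0.109
scene compressor 0.72 [173. 159.] 322 [ 0.517 -0.417  0.051] 0.111
scene compressor 0.52 [191. 174.] 303 [ 0.526 -0.315  0.063] 0.113
scene washer 0.5 [260. 201.] 93 [ 0.562 -0.021  0.103] 0.108
scene washer 0.39 [223. 2
[... 708 characters left out ...]
   0.019] 0.038
side stand 0.64 [222. 245.] 3139 [0.55  0.084 0.018] 0.105
wrist cam at [0.62547404 0.07043112 0.37401689]
wrist compressor 0.71 [172. 340.] 1165 [ 0.521 -0.22   0.021] 0.065
wrist compressor 0.46 [286. 336.] 1270 [ 0.663 -0.208  0.034] 0.056
wrist washer 0.56 [186. 210.] 1275 [ 0.559 -0.023  0.104] 0.106
wrist washer 0.43 [209. 121.] 1331 [0.573 0.053 0.027] 0.029
wrist cap 0.57 [190.  17.] 1585 [0.581 0.127 0.128] 0.13
wrist cap 0.32 [192. 194.] 223 [ 0.566 -0.01   0.1  ] 0.101
wrist left_retainer 0.79 [212.  35.] 1698 [0.589 0.119 0.1  ] 0.102
wrist left_retainer 0.62 [394. 190.] 3508 [ 0.78  -0.026  0.018] 0.024
wrist stand 0.72 [224. 106.] 22997 [0.578 0.056 0.016] 0.116
```

Run:
```python
import cv2
im=cv2.imread("pics/scene0.png")[110:310,120:420]
cv2.imwrite("pics/s1.png",cv2.resize(im,(798,532),interpolation=cv2.INTER_CUBIC))
```

```text
(no output)
```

View pics/s1.png

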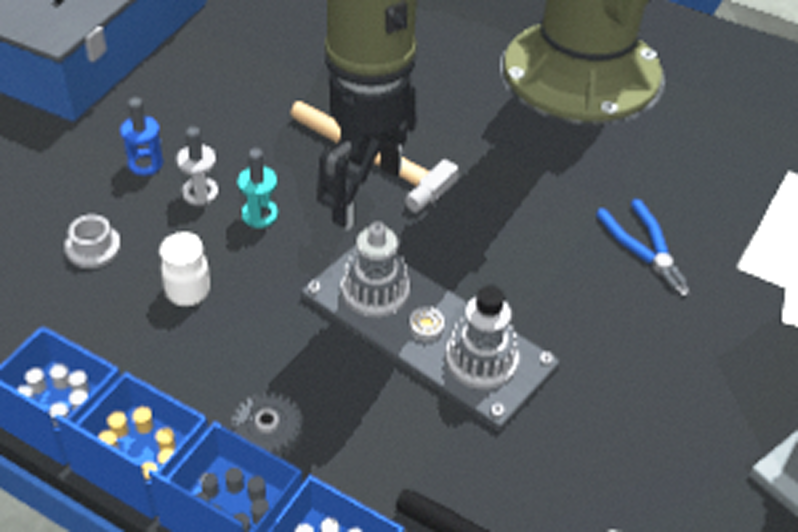

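View pics/wrist0.png

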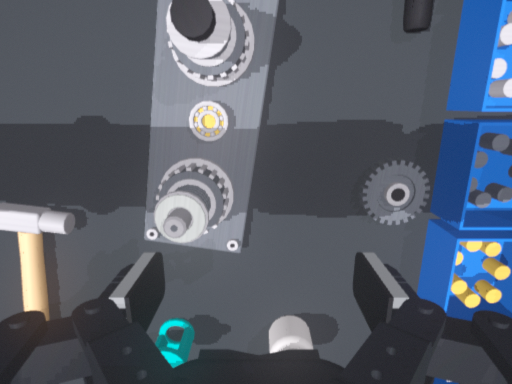

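The scene crop shows the plain steel compressor in the middle at crop (195,165), with the blue one at (140,135) and the turquoise one at (257,190). The pack nearer the robot's right, at crop (377,255), has the washer and a bare shaft. The left pack has the black cap at crop (490,300), which the wrist view also shows at (192,15), with the bare shaft at (175,225). Next I'll measure both targets from two wrist positions each.

```bash
cat >> h.py <<'E'
Q=[0,.70710678,.70710678,0]
def tri(obs):
    A=np.zeros((3,3));b=np.zeros(3)
    for o,r in obs:
        M=np.eye(3)-np.outer(r,r);A+=M;b+=M@o
    return np.linalg.solve(A,b)
def top(P,C,xy,zlo,zhi,rad):
    """centre of the level top face near xy: pixel centre by enclosing circle of the biggest blob"""
    m=(np.hypot(P[...,0]-xy[0],P[...,1]-xy[1])<rad)&(P[...,2]>zlo)&(P[...,2]<zhi)
    n,l,s,c=cv2.connectedComponentsWithStats(m.astype(np.uint8))
    if n<2: return None
    k=1+np.argmax(s[1:,4]); q=P[l==k]
    return c[k],q.mean(0),len(q),ray(C,c[k]),np.ptp(q,0)
E
python3 - <<'E'
from h import *
def look(tag,targets):
    im,P,C=cloud("wrist"); cv2.imwrite(f"pics/{tag}.png",im)
    for (n,xy,a,b,r) in targets:
        t=top(P,C,xy,a,b,r)
        if t is None: print(tag,n,"none"); continue
        print(tag,n,np.round(t[0],1),np.round(t[1],4),t[2],"ext",np.round(t[4],3)); obs.setdefault(n,[]).append(t[3])
obs={}
S=[("shaft",(.56,-.022),.120,.135,.03),("washer",(.56,-.022),.101,.108,.035)]
c=(.526,-.315); T=[("stem",c,.105,.118,.03),("disc",c,.058,.070,.04)]
ctrl.movep([.57,-.10,.25],Q); ctrl.pause(.2); look("w1",S)
ctrl.movep([.54,-.13,.25],Q); ctrl.pause(.2); look("w2",S)
ctrl.movep([.54,-.40,.25],Q); ctrl.pause(.2); look("w3",T)
ctrl.movep([.52,-.36,.25],Q); ctrl.pause(.2); look("w4",T)
for n in obs: print(n,np.round(tri(obs[n]),4))
print(get_state()["time"],get_state()["tcp_pos"])
a=[cv2.imread(f"pics/w{i}.png") for i in (1,4)]
cv2.imwrite("pics/c1.png",cv2.resize(np.hstack(a),(800,300)))
E
```

```text
w1 shaft [238.9 104.4] [ 0.5551 -0.0288  0.1249] 484 ext [0.019 0.019 0.007]
w1 washer [240.4 103.7] [ 0.5552 -0.0283  0.1041] 1719 ext [0.047 0.046 0.006]
w2 shaft [276.2  64.1] [ 0.5548 -0.0292  0.1248] 539 ext [0.019 0.019 0.007]
w2 washer [274.8  66.6] [ 0.5548 -0.0289  0.1041] 1858 ext [0.047 0.046 0.006]
w3 stem [235.9  98.1] [ 0.5224 -0.3232  0.1098] 357 ext [0.017 0.016 0.006]
w3 disc [239.4  98.3] [ 0.5228 -0.3229  0.0642] 1710 ext [0.049 0.049 0.006]
w4 stem [260.2 142.3] [ 0.5222 -0.3229  0.1098] 323 ext [0.017 0.017 0.007]
w4 disc [259.8 135.7] [ 0.522  -0.3217  0.0642] 1529 ext [0.049 0.049 0.01 ]
shaft [ 0.5549 -0.0288  0.1216]
washer [ 0.555  -0.0282  0.099 ]
stem [ 0.5222 -0.3232  0.1072]
disc [ 0.5221 -0.3226  0.0535]
4.075 [ 0.52011301 -0.36073608  0.24983312]
```

View pics/c1.png

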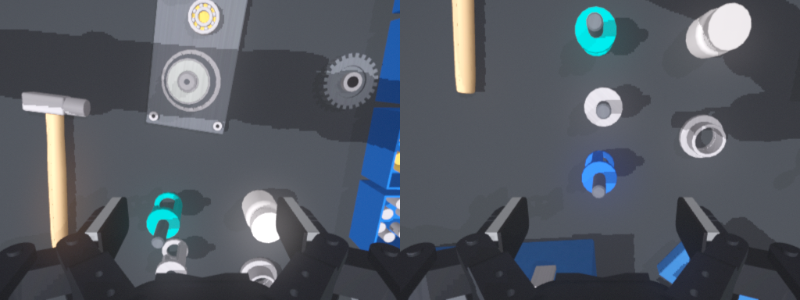

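The left panel shows the ready pack with washer and shaft concentric at panel (190,82). The right panel shows the steel compressor at (603,107), between the turquoise and blue ones. Triangulated heights agree with the text to within about 3 mm for the shaft and stem tops, though the disc reads about 10 mm low. The depth readings match the text for all of them. Next step is the grasp.

Run:
```python
from h import *
x,y=.5223,-.323
ctrl.movep([x,y,.20],Q); ctrl.movel([x,y,.067],max_speed=.08); ctrl.pause(.1)
print(get_state()["contact_force"],get_state()["tcp_pos"])
ctrl.close_gripper(force=70); ctrl.pause(.2); s=get_state(); print(s["width"],s["gripper_force"],s["contact_force"],s["tcp_pos"])
ctrl.movel([x,y,.26],max_speed=.12); ctrl.pause(.3); s=get_state(); print(s["width"],s["contact_force"],s["wrist_torque"],s["tcp_pos"],s["time"])
im,P,C=cloud("wrist"); cv2.imwrite("pics/g.png",im)
im2,P2,C2=cloud("side"); m=models.masks_of("side","compressor")
for k in m:
    q=P2[k["mask"]]; print(k["p"],k["point"],np.nanmedian(q,0),np.nanmin(q[:,2]))
cv2.imwrite("pics/g1.png",np.hstack([cv2.resize(im2[80:280,180:380],(400,400),interpolation=2),cv2.resize(im[184:384,156:356],(400,400))]))
```

```text
[-0.07335562  0.295978   -0.39447312] [ 0.52247374 -0.32312243  0.06741384]
0.016475565718530098 68.28619480133057 [-0.63090206  0.95331419  3.8733133 ] [ 0.52213366 -0.32306056  0.06713901]
0.016551966224740526 [-0.28073877  0.27214339 -3.84593985] [ 0.0505274   0.01883045 -0.02345943] [ 0.52226663 -0.32295289  0.25976721] 9.2417
0.65 [292.9, 127.1] [ 0.51954524 -0.31534502  0.23593459] -0.6241864232381784
0.64 [279.7, 192.5] [ 0.50817125 -0.22570931  0.06043232] -0.005044713981594895
0.6 [303.8, 169.9] [ 0.5097538  -0.41160488  0.05065955] -0.001742484492871954
```

View pics/g1.png

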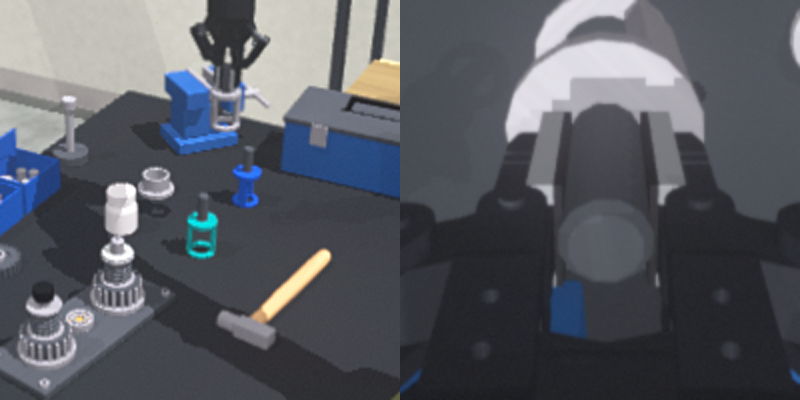

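The compressor is gripped and lifted, hanging straight in the left panel at (228,100), with the stem centred between the pads at (605,240). Measured weight is 3.85 N. Next I'll move above the shaft and check alignment before lowering.

Run:
```python
from h import *
x,y=.555,-.029
ctrl.movel([x,y,.26],max_speed=.15); ctrl.movel([x,y,.205],max_speed=.08); ctrl.pause(.3); s=get_state(); print(s["tcp_pos"],s["time"],s["contact_force"])
ims=[]
for n in ("scene","side"):
    im,P,C=cloud(n)
    near=np.hypot(P[...,0]-x,P[...,1]-y)<.05
    for nm,a,b in (("stem/disc",.190,.206),("foot",.136,.150),("washer",.101,.108),("hubrim",.05,.058)):
        q=P[near&(P[...,2]>a)&(P[...,2]<b)]
        if len(q)<5: print(n,nm,len(q)); continue
        print(n,nm,len(q),"mid",np.round((q.min(0)+q.max(0))/2,4)[:2],"mean",np.round(q.mean(0),4))
    # project
    v,u=[int(k) for k in np.argwhere(near&(P[...,2]>.1)).mean(0)]
    ims.append(cv2.resize(im[v-35:v+65,u-40:u+40],(400,500),interpolation=cv2.INTER_CUBIC))
im,P,C=cloud("wrist"); near=np.hypot(P[...,0]-x,P[...,1]-y)<.03
q=P[near&(abs(P[...,2]-.203)<.008)]; A=np.c_[q[:,:2]-[x,y],np.ones(len(q))]
print("disc",len(q),(q.min(0)+q.max(0))/2,np.linalg.lstsq(A,q[:,2],rcond=None)[0])
cv2.imwrite("pics/h.png",np.hstack(ims))
```

```text
[ 0.55514498 -0.02898148  0.2053868 ] 12.65 [ 0.39924865 -0.16618476 -3.32066216]
scene stem/disc 115 mid [ 0.557  -0.0271] mean [ 0.5645 -0.0191  0.2009]
scene foot 84 mid [ 0.5585 -0.0262] mean [ 0.5615 -0.0249  0.1449]
scene washer 81 mid [ 0.5573 -0.0259] mean [ 0.5598 -0.0231  0.104 ]
scene hubrim 154 mid [ 0.5574 -0.026 ] mean [ 0.5657 -0.0209  0.0547]
side stem/disc 114 mid [ 0.5542 -0.0233] mean [ 0.5486 -0.0177  0.2002]
side foot 96 mid [ 0.5512 -0.0292] mean [ 0.5509 -0.0249  0.1436]
side washer 76 mid [ 0.5517 -0.0268] mean [ 0.5496 -0.0212  0.1035]
side hubrim 154 mid [ 0.5527 -0.0237] mean [ 0.5475 -0.0155  0.0542]
disc 3508 [ 0.55523142 -0.01755321  0.20300635] [-0.00054541 -0.1282149   0.20404214]
```

View pics/h.png

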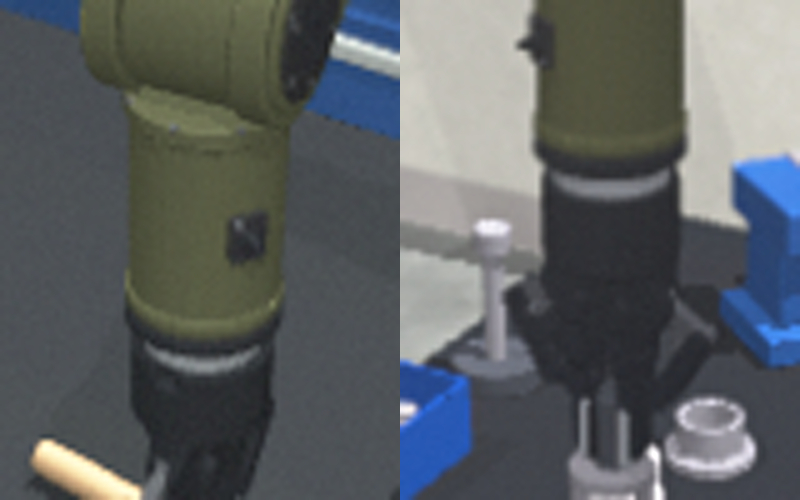

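The crops landed too high and show only the wrist. The foot and washer agree to within about 2 mm, but the disc plane fit suggests a possible tilt, so I'll check that with a robust fit.

Run:
```python
from h import *
x,y=.555,-.029
ims=[]
for n in ("scene","side","wrist"):
    im,P,C=cloud(n)
    near=np.hypot(P[...,0]-x,P[...,1]-y)<.03
    q=P[near&(abs(P[...,2]-.203)<.008)&(np.hypot(P[...,0]-x,P[...,1]-y)>.0)]
    if n=="wrist": q=q[(abs(q[:,0]-x)<.024)&(q[:,1]-y>.010)]
    for i in range(6):
        A=np.c_[q[:,:2]-[x,y],np.ones(len(q))]; s=np.linalg.lstsq(A,q[:,2],rcond=None)[0]; r=abs(A@s-q[:,2]); q=q[r<max(.0012,2*np.median(r))]
    print(n,len(q),np.round(s,4),"ext",np.round(q.min(0),4),np.round(q.max(0),4),"rms",r.std())
    K,D,Rc,o=C; uv=cv2.projectPoints(np.array([[x,y,.15]]),cv2.Rodrigues(Rc.T)[0],-Rc.T@o,K,D)[0].ravel().astype(int); u,v=uv
    if n!="wrist": ims.append(cv2.resize(im[v-35:v+35,u-28:u+28],(400,500),interpolation=cv2.INTER_CUBIC))
cv2.imwrite("pics/h2.png",np.hstack(ims))
```

```text
scene 48 [-0.0282 -0.0323  0.2027] ext [ 0.5386 -0.0485  0.201 ] [ 0.5807 -0.003   0.2035] rms 0.0003219054039214248
side 48 [0.0146 0.0259 0.2008] ext [ 0.5284 -0.0421  0.1994] [ 0.5776 -0.0008  0.2021] rms 0.0003010161062036692
wrist 1718 [-0.0067 -0.0323  0.2025] ext [ 0.5327 -0.019   0.2005] [ 0.5772 -0.0038  0.2034] rms 0.00028883725569887306
```

View pics/h2.png

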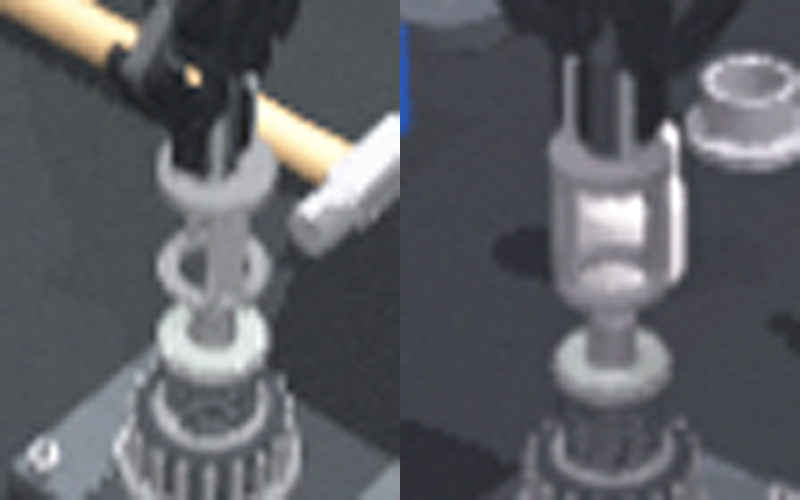

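The foot ring hangs concentric over the shaft in both views (left panel (213,270) over (213,330), right panel (615,270) over (612,360)), and the tilt is under 2°. Now I'll lower it and press while watching the force.

Run:
```python
from h import *
x,y=.555,-.029
f0=get_state()["contact_force"][2]
ctrl.movel([x,y,.178],max_speed=.05)
for z in (.174,.171,.169,.166,.163,.160):
    ctrl.movel([x,y,z],max_speed=.03); ctrl.pause(.15); s=get_state()
    F=np.array(s["contact_force"]); print(z,np.round(s["tcp_pos"],4),np.round(F,2),np.round(F[2]-f0,2),np.round(s["wrist_torque"],2),s["width"])
    if abs(F[0])>8 or abs(F[1])>8 or F[2]-f0>22: print("stop");break
print(s["time"])
ims=[]
for n in ("scene","side"):
    im,P,C=cloud(n); near=np.hypot(P[...,0]-x,P[...,1]-y)<.03
    q=P[near&(abs(P[...,2]-.157)<.008)]; print(n,"disc z",np.nanmedian(q[:,2]))
    h=P[near&(P[...,2]>.088)&(P[...,2]<.108)][:,2]; print(np.histogram(h,bins=np.arange(.088,.109,.002)))
    K,D,Rc,o=C; u,v=cv2.projectPoints(np.array([[x,y,.12]]),cv2.Rodrigues(Rc.T)[0],-Rc.T@o,K,D)[0].ravel().astype(int)
    ims.append(cv2.resize(im[v-35:v+35,u-28:u+28],(400,500),interpolation=cv2.INTER_CUBIC))
cv2.imwrite("pics/p.png",np.hstack(ims))
```

```text
0.174 [ 0.5551 -0.029   0.1741] [ 0.08 -0.01 -4.14] -1.19 [ 0.02 -0.01  0.04] 0.0165546450750352
0.171 [ 0.5552 -0.029   0.1711] [ 0.37 -0.35 -2.83] 0.12 [ 0.01 -0.2   0.03] 0.016310524091269738
0.169 [ 0.5552 -0.029   0.1692] [0.28 1.06 0.99] 3.94 [ 0.01 -0.05 -0.01] 0.01606982985419918
0.166 [ 0.5552 -0.029   0.1663] [-0.78 -0.36  4.3 ] 7.25 [-0.03  0.05  0.02] 0.01652401488405014
0.163 [ 0.5553 -0.029   0.1635] [-0.22  0.12  6.83] 9.78 [0.03 0.25 0.  ] 0.016593322442854053
0.16 [ 0.5553 -0.029   0.1609] [-1.38 -0.43 11.23] 14.19 [ 0.    0.52 -0.04] 0.01655384309592901
16.075
scene disc z 0.15761552558025194
(array([11,  9,  8,  8,  7, 17, 32, 13,  4,  4]), array([0.088, 0.09 , 0.092, 0.094, 0.096, 0.098, 0.1  , 0.102, 0.104,
       0.106, 0.108]))
side disc z 0.156731996234849
(array([10, 14, 10, 12, 15, 30, 17,  8, 11, 11]), array([0.088, 0.09 , 0.092, 0.094, 0.096, 0.098, 0.1  , 0.102, 0.104,
       0.106, 0.108]))
```

View pics/p.png

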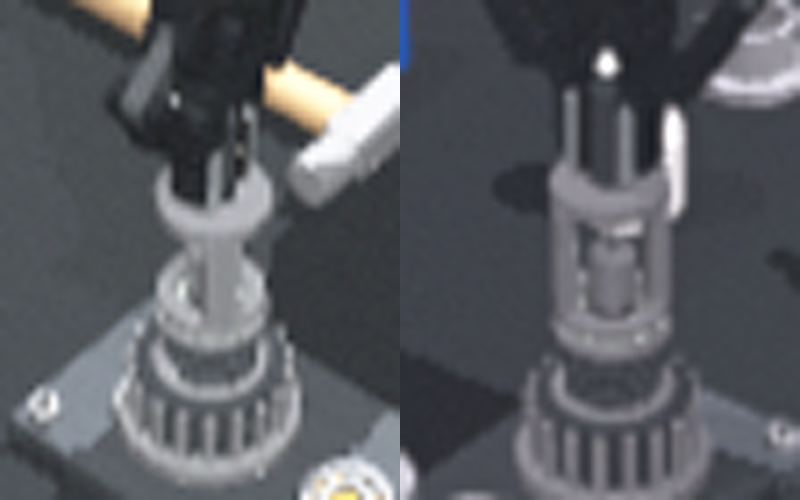

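The foot sits on the washer with the shaft inside the window (left panel (215,290), right panel (610,280)). Force and kinematics put the retainer 10.2–10.9 mm down. A last 0.4 mm, a force average as a check, then I'll hand it in.

Run:
```python
from h import *
ctrl.movel([.555,-.029,.1595],max_speed=.02); ctrl.pause(.3)
F=[];Z=[]
for i in range(12): ctrl.pause(.06); s=get_state(); F.append(s["contact_force"]); Z.append(s["tcp_pos"][2])
f=np.mean(F,0); z=np.mean(Z); print(f,np.std(F,0),z,"kin mm",(.104-(z-.0671))*1e3,"force mm",(f[2]+3.85-2)/1.2,s["time"],s["wrist_torque"])
d=(.104-(z-.0671))*1e3
if 10<d<12 and 9<(f[2]+1.85)/1.2<13: print(ticket.close_job())
```

```text
[-1.64392012  0.07824354 10.71370053] [0.45922097 0.56613214 0.46193272] 0.16048163067180468 kin mm 10.618369328195321 force mm 10.469750439419022 17.425 [0.01276261 0.50750493 0.03113815]
the job is handed in; nothing more can be done
None
```

I handed the job in with the steel compressor still held down on the ready (right) pack's washer: the retainer is pressed about 10.5 mm (10.6 mm by arm position, 10.5 mm by force), so the circlip groove should be bare (worked out from the depth, not seen directly) and the coils stay open; I did not touch the capped pack or the other things on the bench.

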